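Dress the mouth of an incubator port sleeve

ROBOT

A 6-joint arm with a two-finger parallel gripper is mounted at the origin on the work surface. World frame = base frame: x ahead of the robot, y to its left, z up, the work surface at z = 0. Lengths are in mm, angles in degrees, forces in N, time in s.
With the tool pointing down it reaches from about 275 to 875 mm from the base axis. Payload 12.5 kg.
Tool frame: the origin (TCP) lies at the centre of the arm's flange, where the gripper is bolted on; the fingertips stand 173 mm ahead of it and the grasp point (between the pads) lies 155 mm ahead of it (robot.tips_ahead is the distance from the TCP to the fingertips, in mm); z points along the fingers, y is the line along which they close (so a half turn about z gives the same grasp; the last joint's range is limited). The gripper opens to 85 mm and grips with 20 to 120 N. Pads are 22 mm wide; open, the fingers measure 114 mm over their backs; the gripper's body (76 mm by 85 mm) begins 54 mm behind the grasp point. The pads swing forward as they close: fully open they stand 13 mm farther back than shut.
Start: joints at [59.324, 20.094, 94.641, -0, 65.266, -4.847], TCP at [239.596, 495.055, 404.69] pointing down, gripper open.
Joint ranges: [-157.81, 157.81], [-45, 120.19], [0.68, 151.7], [-89.99, 269.99], [4.06, 180], [-164.3, 164.3]. Speed limits (degrees/s): [127.2, 127.2, 159.86, 180, 180, 180].

INTERFACE

Orientations are given as a 3x3 rotation matrix whose columns are the frame's x, y, z axes.
In Python, from workcell import robot gives the robot as it stands.
- The arm moves only by the tool send_rows, never from a script. Its argument "steps" is a list of rows, each an object with "offset": the shift along the tool's x, y, z scaled (see below), a list of three; "turn": the turn, a rotation vector about the tool's x, y, z scaled (see below), a list of three. In form: [{"offset": [x, y, z], "turn": [wx, wy, wz]}, ...]. A call has 1 to 20 rows; each row shifts and turns the commanded pose from where the row before left it, along the tool's axes as they then stand; what a row does not reach is not made up. The controller multiplies each number of a shift by 15 cm and each number of a turn by 60 degrees. A row lasts 1/12 s, in which the tool goes at most 41.7 mm and 7.16 degrees, less where a joint would pass 70% of its speed; a pose out of reach is approached as far as the arm can. A call with a number of a shift or a turn outside -1 to 1 is refused whole. A call with a gripper value outside its range is refused whole. "grip" is the opening in per cent of the stroke, from 0 (shut) to 100 (fully open), set as the call begins (left out, the last holds). The fingers move at their own pace and stop on an object; "force" is the grip in N (left out, the last holds). Time passes only in rows, so rows that do not move let the fingers close. It gives the time, the measured TCP pose, the force, the opening and the grip force at its end, in the units of the state.
- robot.get_state(): the state, without advancing time (a new reading comes with each control period).
- robot.camera(name): name is "scene" or "top" or "wrist"; returns the picture (400x640x3 uint8, red, green, blue); there is no depth.
- robot.calibration(name): a dict with "mtx" (3x3 intrinsics, pixels), "R" (3x3) and "t" (3): a world point X has camera coordinates R X + t. Camera axes: x right, y down, z forward; pixel columns grow to the right and rows downward; lengths in mm; the calibration is good to about 2 mm. A picture is of the moment at which its call begins: read the wrist's pose just before it. calibration takes no time and is no camera call; for the wrist camera it gives the pose at the moment of the call.
- robot.hand_in(): hands the job in; it is judged then, once.
The state is a dict: "t": time; "joint_pos": joint angles; "qd": joint speeds; "tau": joint torques, N m; "tool_pos": TCP position; "tool_rot": TCP orientation; "wrist_force": force on the tool from outside, world axes, zero at the start; "ft_torque": the same for the moment, N m; "opening": finger opening in mm; "gripper_force": force on a finger pad.
Only numpy, scipy, OpenCV 4.12 (cv2) and the standard library are available. Lean on these libraries where they do the work, as an engineer would, in place of code of your own. Each camera call takes 0.05 s, during which the arm holds its last target. There are 200 camera calls.

TASK

Take the deburring tool out of its stand and run its blade slowly once clockwise (seen from above) around the inside edge of the steel sleeve clamped in the holder, starting on the side of the holder's upright pin and going all the way round until you are back at the pin side. Keep the ball-shaped blade just below the sleeve's rim and lightly but steadily against the bore all the way, about 4 N, never digging in. Then stand the tool upright in the free socket of its stand, let go, and leave everything else alone.

Things in the scene. Friction and masses are not known exactly. Their poses are not given: they have to be found in the camera images.
- tool_grip (a point): centre of the deburring tool's handle, the place to grip: square, black, 22 x 22 mm and 60 mm tall, faces along the point's x and y axes, z up along the tool. Below it is a steel flange, 34 mm across and 6 mm thick, whose underside lies 36 mm below this point and rests on the stand. A thin shank under the flange carries the blade. About 140 g in all.
- blade_tip (a point): centre of the deburring tool's blade, a ball-shaped cutter 12 mm across, 76 mm straight below tool_grip when at rest. The shank is sprung: it swings about a point on the tool's axis 36 mm below tool_grip, any way sideways, and the blade yields 1 mm for each 1.5 N of side load (stop at 14 mm).
- nest: the holder: a flat aluminium base 150 (x) x 120 (y) x 14 mm, fixed to the table; origin at the centre of its underside, z up. An upright steel sleeve is clamped on it and does not move under load: bore 56 mm, wall 8 mm, 30 mm tall, rim 44 mm above the origin, closed below by the base. Clockwise from above runs from +x (the pin side) to -y, -x, +y and back to +x.
- nest_mid (a point): point over the middle of the holder, at the height of the sleeve's rim, axes as nest. The sleeve was clamped by hand: its axis lies 5 mm from this point, in a direction that is not known and differs each time, so the bore must be found by feel (or seen). More than 14 N on the sleeve spoils it.
- pin_top (a point): top of the holder's upright dark pin, 10 mm across, 36 mm above the table, 64 mm from the middle of the holder along its +x axis.
- blade: the same sprung shank with its blade (the moving lower part of the deburring tool); origin on the tool's axis at the underside of the flange, z up along the shank, blade centre at z = -40 mm.
- stand_hole0 (a point): centre of the mouth of one socket of the tool stand (a grey block 60 x 160 x 55 mm, top at 55 mm): a plain hole 21 mm across, right through. The two sockets are 90 mm apart. The deburring tool starts in one of them, not always the same; the plug gauge is in the other.
- stand_hole1 (a point): centre of the mouth of the other socket, as stand_hole0.
- gauge_mid (a point): middle of the plug gauge in the other socket, to be left alone: a round aluminium handle 16 mm across, reaching 45 mm above the stand.
- spare_sleeve: a second steel sleeve, loose on the table, to be left alone: 72 mm outside, 56 mm inside, 30 mm tall; origin at the centre of its underside.
- dishes: a stack of three glass dishes, 90 mm across, 44 mm tall, to be left alone; origin at the centre of the underside.
- beaker: a glass beaker 72 mm across, 85 mm tall, to be left alone; origin at the centre of the underside.

How it is judged:
By the outcome, as a careful person would: the job done as asked, in the order asked, and still so for the second after the job is handed in, with the robot touching nothing.
It also fails if it takes over 72 s, if anything falls off the work surface, if the arm or the gripper's body presses on something with over 40 N, if the wrist force passes 120 N, or if a joint passes its speed limit or range.

## Working session

There is one attempt and no reset: what is moved stays moved. The work goes in short steps, Python scripts to look and compute and a tool call to move; the robot and the scene stay as the last step left them, time stands still between calls to the robot, and variables do not carry over. Pictures are saved under pics/ and viewed, at most 10 in all, crops included, and the job is handed in when it is done.

Besides the shell and the picture viewer there is one more tool, called as a command line: name --argument value ..., lists and objects as JSON in quotes. send_rows: Moves the arm, as the interface text tells. Its arguments: {"type":"object","properties":{"steps":{"type":"array"},"grip":{"type":"number"},"force":{"type":"number"}},"required":["steps"]}

```bash
mkdir -p pics; ls; python3 - <<'E'
from workcell import robot
import cv2,numpy as np
s=robot.get_state()
for k in ("t","tool_pos","tool_rot","wrist_force","opening"): print(k,s[k])
for n in("scene","top"):
    im=robot.camera(n); cv2.imwrite(f"pics/{n}0.png",im[:,:,::-1])
    c=robot.calibration(n); print(n,np.round(c["mtx"],1).tolist(),np.round(c["R"],4).tolist(),np.round(c["t"],1).tolist())
E
```

```text
pics
t 0.0
tool_pos [239.54045348 494.9598063  404.14625199]
tool_rot [[-9.00088121e-01  4.35707490e-01 -5.98558166e-04]
 [ 4.35707888e-01  9.00087578e-01 -9.94228318e-04]
 [ 1.05562045e-04 -1.15568961e-03 -9.99999327e-01]]
wrist_force [-0.07907092 -0.32769569 -0.27553589]
opening 85.31594515985188
scene [[400.9, 0.0, 311.6], [0.0, 400.9, 203.3], [0.0, 0.0, 1.0]] [[-0.405, 0.9142, -0.0165], [0.5449, 0.2268, -0.8073], [-0.7342, -0.3359, -0.59]] [232.4, -228.4, 1333.0]
top [[463.0, 0.0, 318.1], [0.0, 463.0, 210.0], [0.0, 0.0, 1.0]] [[0.0009, -1.0, -0.0016], [-0.9765, -0.0005, -0.2153], [0.2153, 0.0018, -0.9765]] [3.1, 587.3, 924.8]
```

View pics/top0.png

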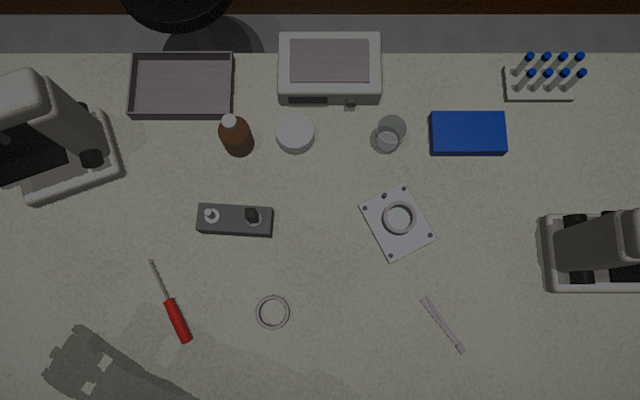

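View pics/scene0.png

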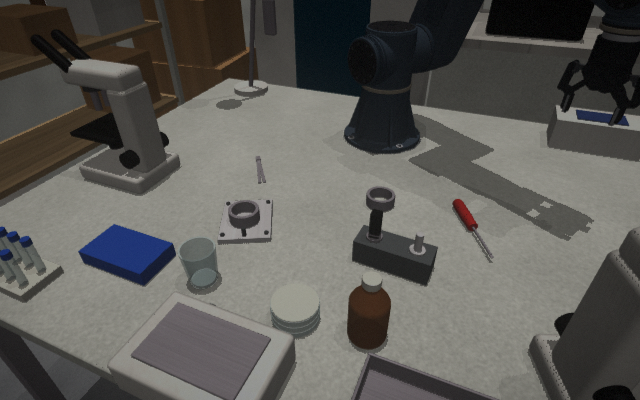

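The top view shows the stand at (235,220), with the tool's black handle at (252,215) and the gauge at (211,215). The holder is at (397,222) with its pin near (384,195), and the spare sleeve is at (272,312). The glassware is beyond. I'll enlarge both areas.

```bash
python3 - <<'E'
import cv2
im=cv2.imread("pics/top0.png")
a=cv2.resize(im[190:250,185:285],None,fx=8,fy=8,interpolation=cv2.INTER_CUBIC)[:300*2]
b=cv2.resize(im[175:270,345:445],None,fx=6,fy=6,interpolation=cv2.INTER_CUBIC)
cv2.imwrite("pics/ca.png",cv2.convertScaleAbs(a,alpha=1.6)); cv2.imwrite("pics/cb.png",cv2.convertScaleAbs(b,alpha=1.3))
E
```

```text
(no output)
```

View pics/ca.png

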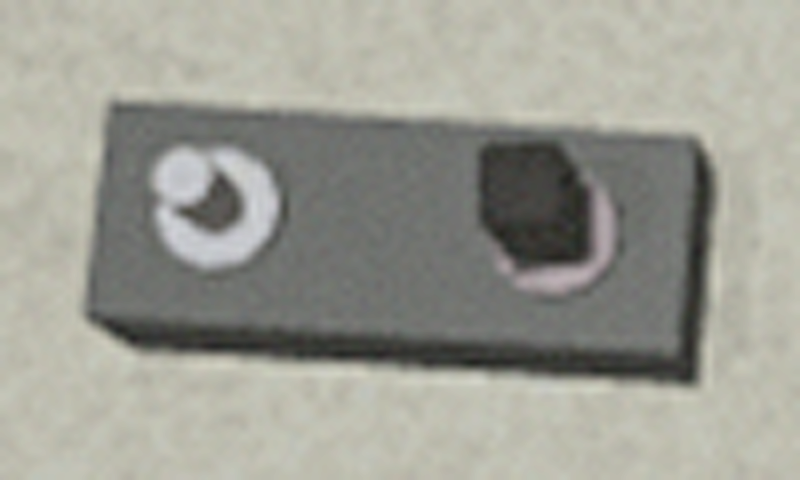

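View pics/cb.png

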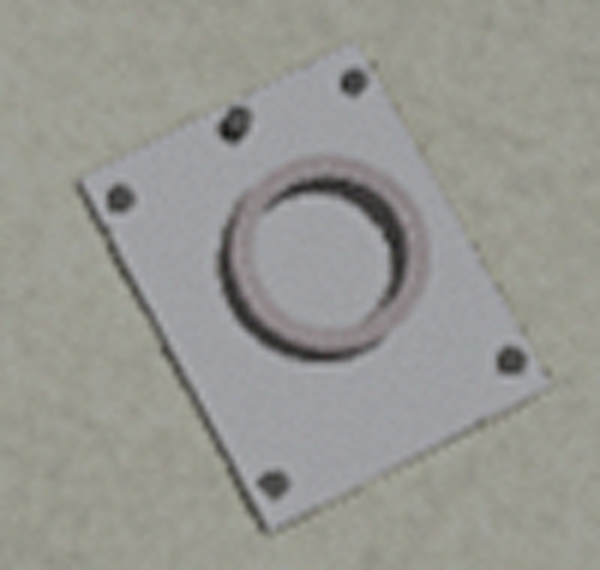

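The crops show these features:
- **Stand:** top corners at (112,102), (695,140), (670,358), (90,315), tool flange centre about (555,235) and gauge flange about (215,207), in crop a.
- **Holder:** plate corners at (78,182), (350,42), (550,382), (265,532), rim centre about (331,253) and pin top (238,120), in crop b.

```bash
cat > h.py <<'E'
import numpy as np,cv2
from workcell import robot
def px2w(c,uv,z):
    M=np.linalg.inv(c["mtx"]);R=np.array(c["R"]);t=np.array(c["t"]);o=-R.T@t
    d=R.T@(M@np.array([uv[0],uv[1],1.]));return o+d*(z-o[2])/d[2]
def w2px(c,X):
    p=np.array(c["mtx"])@(np.array(c["R"])@np.array(X,float)+np.array(c["t"]));return p[:2]/p[2]
def need(target,axis=None):
    """offset (units) & turn z to move TCP to target pos, tool down, closing axis y along 'axis' (world xy angle deg)"""
    s=robot.get_state();R=np.array(s["tool_rot"]);p=np.array(s["tool_pos"])
    print("t",round(s["t"],2),"pos",p.round(1),"off units",(R.T@(np.array(target)-p)/150).round(3),"yang",np.degrees(np.arctan2(R[1,1],R[0,1])).round(2))
E
python3 - <<'E'
from h import *
c=robot.calibration("top")
A=lambda u,v:((u+.5)/8-.5+185,(v+.5)/8-.5+190)
B=lambda u,v:((u+.5)/6-.5+345,(v+.5)/6-.5+175)
for p in[(112,102),(695,140),(670,358),(90,315)]:print("stand",px2w(c,A(*p),55).round(1))
print("flange",px2w(c,A(555,235),61).round(1),"gauge",px2w(c,A(215,207),61).round(1))
q=[px2w(c,B(*p),14) for p in[(78,182),(350,42),(550,382),(265,532)]]
for x in q:print("nest",x.round(1))
print("mid",np.mean(q,0).round(1));print("pin",px2w(c,B(238,120),36).round(1),"rim",px2w(c,B(331,253),44).round(1))
w=robot.calibration("wrist");s=robot.get_state();R=np.array(s["tool_rot"])
o=-np.array(w["R"]).T@w["t"];print("cam in tool",(R.T@(o-s["tool_pos"])).round(1),(R.T@np.array(w["R"]).T).round(2).tolist(),w["mtx"])
E
```

```text
stand [606.2 262.4  55. ]
stand [595.8 104.4  55. ]
stand [536.2 109.7  55. ]
stand [547.7 265.   55. ]
flange [568.4 140.5  61. ] gauge [576.  231.6  61. ]
nest [610.1 -85.2  14. ]
nest [ 664.7 -189.3   14. ]
nest [ 534.4 -258.1   14. ]
nest [ 479.  -151.1   14. ]
mid [ 572.1 -170.9   14. ]
pin [ 628.5 -142.7   36. ] rim [ 576.8 -173.7   44. ]
cam in tool [70.9 -0.3 31.2] [[0.0, -0.96, -0.27], [1.0, 0.0, -0.0], [0.0, -0.27, 0.96]] [[296.70859031   0.         315.92786237]
 [  0.         296.70859031 199.73737858]
 [  0.           0.           1.        ]]
```

send_rows --steps '[{"offset": [0, 0, 0], "turn": [0, 0, -0.0917]}, {"offset": [0, 0, 0], "turn": [0, 0, -0.0917]}, {"offset": [0, 0, 0], "turn": [0, 0, -0.0917]}, {"offset": [0, 0, 0], "turn": [0, 0, -0.0917]}, {"offset": [-0.1466, -0.1384, 0.0225], "turn": [0, 0, 0]}, {"offset": [-0.1466, -0.1384, 0.0225], "turn": [0, 0, 0]}, {"offset": [-0.1466, -0.1384, 0.0225], "turn": [0, 0, 0]}, {"offset": [-0.1466, -0.1384, 0.0225], "turn": [0, 0, 0]}, {"offset": [-0.1466, -0.1384, 0.0225], "turn": [0, 0, 0]}, {"offset": [-0.1466, -0.1384, 0.0225], "turn": [0, 0, 0]}, {"offset": [-0.1466, -0.1384, 0.0225], "turn": [0, 0, 0]}, {"offset": [-0.1466, -0.1384, 0.0225], "turn": [0, 0, 0]}, {"offset": [-0.1466, -0.1384, 0.0225], "turn": [0, 0, 0]}, {"offset": [-0.1466, -0.1384, 0.0225], "turn": [0, 0, 0]}, {"offset": [-0.1466, -0.1384, 0.0225], "turn": [0, 0, 0]}, {"offset": [-0.1466, -0.1384, 0.0225], "turn": [0, 0, 0]}, {"offset": [-0.1466, -0.1384, 0.0225], "turn": [0, 0, 0]}, {"offset": [-0.1466, -0.1384, 0.0225], "turn": [0, 0, 0]}, {"offset": [-0.1466, -0.1384, 0.0225], "turn": [0, 0, 0]}, {"offset": [-0.1466, -0.1384, 0.0225], "turn": [0, 0, 0]}]'

```text
t: 1.77
tool_pos: [569.3, 138.9, 350.2]
tool_rot: [[-0.998, 0.067, -0.001], [0.067, 0.998, -0.0], [0.001, -0.0, -1.0]]
wrist_force: [0.5, 0.8, -0.4]
opening: 85.2
gripper_force: 0.0
```

send_rows --steps '[{"offset": [0, 0, 0], "turn": [0, 0, 0]}, {"offset": [0, 0, 0], "turn": [0, 0, 0]}, {"offset": [0, 0, 0], "turn": [0, 0, 0]}]'

```text
t: 2.02
tool_pos: [568.2, 140.4, 350.4]
tool_rot: [[-0.998, 0.067, -0.001], [0.067, 0.998, 0.0], [0.001, -0.0, -1.0]]
wrist_force: [0.9, 0.2, 0.3]
opening: 85.4
gripper_force: 0.0
```

```bash
python3 - <<'E'
from h import *
need([568.4,140.5,350]);c=robot.calibration("wrist");im=robot.camera("wrist")[:,:,::-1]
np.savez("w1.npz",**{k:np.array(c[k]) for k in c});cv2.imwrite("pics/w1.png",im)
print([w2px(c,[568.4,140.5,z]).round(0).tolist() for z in(61,121)])
E
```

```text
t 2.02 pos [568.2 140.4 350.4] off units [-0.002  0.001  0.003] yang 86.17
[[316.0, 197.0], [316.0, 220.0]]
```

View pics/w1.png

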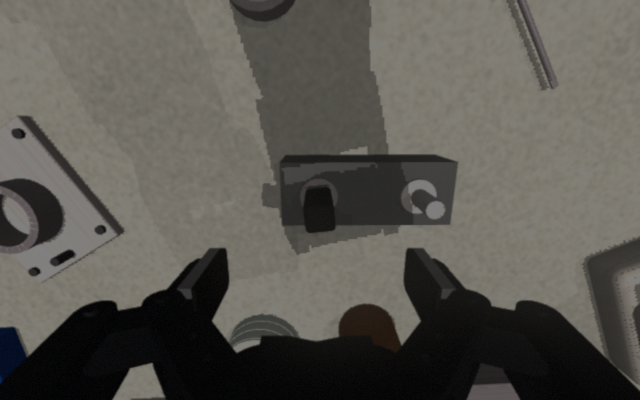

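The wrist view shows the tool's handle at (319,210) roughly between the fingers, with the gauge at (425,200). I'll take a brightened crop for its yaw.

```bash
python3 - <<'E'
import cv2
im=cv2.imread("pics/w1.png")
a=cv2.resize(im[170:245,270:370],None,fx=8,fy=8,interpolation=cv2.INTER_CUBIC)
cv2.imwrite("pics/w1c.png",cv2.convertScaleAbs(a,alpha=3.5))
E
```

```text
(no output)
```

View pics/w1c.png

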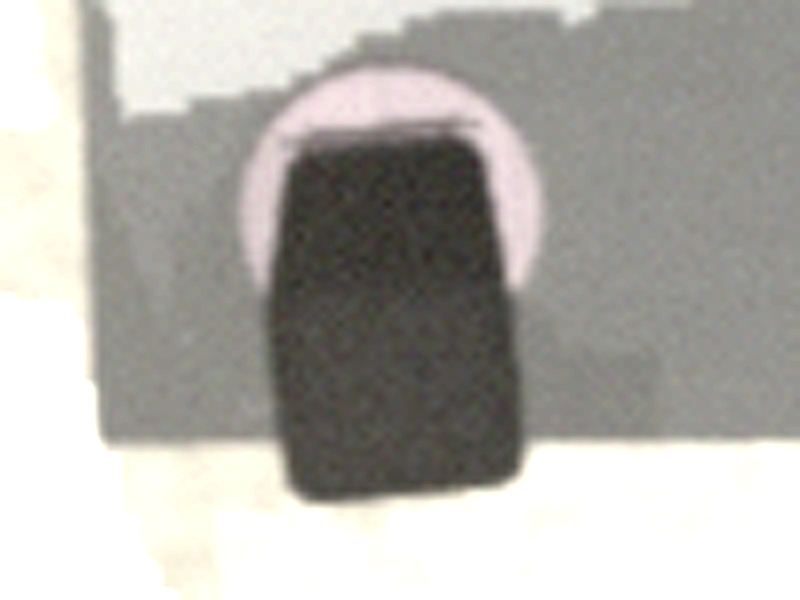

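Top-face corners are at about (290,502), (522,482), (268,295), (508,290) in the crop. The handle sits 2.5 mm further in +y than estimated and is turned about 4.7° counterclockwise.

send_rows --steps '[{"offset": [0, 0.016, 0], "turn": [0, 0, -0.078]}, {"offset": [0, 0, 0.116], "turn": [0, 0, 0]}, {"offset": [0, 0, 0.116], "turn": [0, 0, 0]}, {"offset": [0, 0, 0.116], "turn": [0, 0, 0]}, {"offset": [0, 0, 0.116], "turn": [0, 0, 0]}, {"offset": [0, 0, 0.116], "turn": [0, 0, 0]}, {"offset": [0, 0, 0.116], "turn": [0, 0, 0]}, {"offset": [0, 0, 0], "turn": [0, 0, 0]}, {"offset": [0, 0, 0], "turn": [0, 0, 0]}, {"offset": [0, 0, 0], "turn": [0, 0, 0]}]'

```text
t: 2.9
tool_pos: [568.7, 143.2, 247.4]
tool_rot: [[-1.0, -0.016, 0.001], [-0.016, 1.0, 0.0], [-0.001, 0.0, -1.0]]
wrist_force: [-0.1, -0.1, 0.8]
opening: 85.4
gripper_force: 0.0
```

send_rows --steps '[{"offset": [0, 0, 0], "turn": [0, 0, 0]}, {"offset": [0, 0, 0], "turn": [0, 0, 0]}, {"offset": [0, 0, 0], "turn": [0, 0, 0]}, {"offset": [0, 0, 0], "turn": [0, 0, 0]}, {"offset": [0, 0, 0], "turn": [0, 0, 0]}, {"offset": [0, 0, 0], "turn": [0, 0, 0]}, {"offset": [0, 0, 0], "turn": [0, 0, 0]}, {"offset": [0, 0, 0], "turn": [0, 0, 0]}, {"offset": [0, 0, 0], "turn": [0, 0, 0]}, {"offset": [0, 0, 0], "turn": [0, 0, 0]}]' --grip 0 --force 80

```text
t: 3.73
tool_pos: [568.8, 142.6, 246.7]
tool_rot: [[-1.0, -0.015, 0.001], [-0.015, 1.0, 0.0], [-0.001, 0.0, -1.0]]
wrist_force: [-0.1, -0.2, 5.5]
opening: 21.1
gripper_force: 78.1
```

send_rows --steps '[{"offset": [0, 0, -0.02], "turn": [0, 0, 0]}, {"offset": [0, 0, -0.08], "turn": [0, 0, 0]}, {"offset": [0, 0, -0.1], "turn": [0, 0, 0]}, {"offset": [0, 0, -0.1], "turn": [0, 0, 0]}, {"offset": [0, 0, -0.1], "turn": [0, 0, 0]}, {"offset": [0, 0, -0.1], "turn": [0, 0, 0]}, {"offset": [0, 0, -0.1], "turn": [0, 0, 0]}, {"offset": [0, 0, 0], "turn": [0, 0, 0]}]'

```text
t: 4.4
tool_pos: [569.1, 142.7, 339.7]
tool_rot: [[-1.0, -0.015, 0.004], [-0.015, 1.0, 0.001], [-0.004, 0.001, -1.0]]
wrist_force: [0.3, 0.8, -0.7]
opening: 20.9
gripper_force: 78.0
```

send_rows --steps '[{"offset": [-0.0016, -0.1, 0], "turn": [0, 0, 0]}, {"offset": [-0.0016, -0.15, 0], "turn": [0, 0, 0]}, {"offset": [-0.0016, -0.15, 0], "turn": [0, 0, 0]}, {"offset": [-0.0016, -0.15, 0], "turn": [0, 0, 0]}, {"offset": [-0.0016, -0.15, 0], "turn": [0, 0, 0]}, {"offset": [-0.0016, -0.15, 0], "turn": [0, 0, 0]}, {"offset": [-0.0016, -0.15, 0], "turn": [0, 0, 0]}, {"offset": [-0.0016, -0.15, 0], "turn": [0, 0, 0]}, {"offset": [-0.0016, -0.15, 0], "turn": [0, 0, 0]}, {"offset": [-0.0016, -0.15, 0], "turn": [0, 0, 0]}, {"offset": [-0.0016, -0.15, 0], "turn": [0, 0, 0]}, {"offset": [-0.0016, -0.15, 0], "turn": [0, 0, 0]}, {"offset": [-0.0016, -0.15, 0], "turn": [0, 0, 0]}, {"offset": [-0.0016, -0.15, 0], "turn": [0, 0, 0]}, {"offset": [-0.0016, -0.06, 0], "turn": [0, 0, 0]}, {"offset": [0, 0, 0], "turn": [0, 0, 0]}, {"offset": [0, 0, 0], "turn": [0, 0, 0]}, {"offset": [0, 0, 0], "turn": [0, 0, 0]}]'

```text
t: 5.9
tool_pos: [577.0, -172.8, 336.0]
tool_rot: [[-1.0, -0.016, -0.001], [-0.016, 1.0, 0.001], [0.001, 0.001, -1.0]]
wrist_force: [-0.4, 0.9, -1.5]
opening: 21.3
gripper_force: 78.1
```

```bash
python3 - <<'E'
from h import *
need([576.8,-173.7,269.7])
F=[]
for i in range(6):
    im=robot.camera("wrist"); s=robot.get_state(); F.append(np.r_[s["wrist_force"]])
c=robot.calibration("wrist");print(np.round(F,2).tolist(),np.mean(F,0),s["tool_pos"],s["opening"])
cv2.imwrite("pics/w2.png",cv2.convertScaleAbs(im[:,:,::-1],alpha=2))
E
```

```text
t 5.9 pos [ 577.  -172.8  336. ] off units [ 0.001 -0.006  0.442] yang 90.89
[[-1.22, 0.43, -1.74], [-0.38, -1.09, -1.16], [1.21, 0.51, -1.25], [-0.21, 0.27, -1.51], [-0.15, 0.2, -1.01], [-0.17, 0.23, -0.07]] [-0.15381246  0.09247615 -1.12278468] [ 577.08259142 -173.2988247   336.34480899] 21.359761340679817
```

View pics/w2.png

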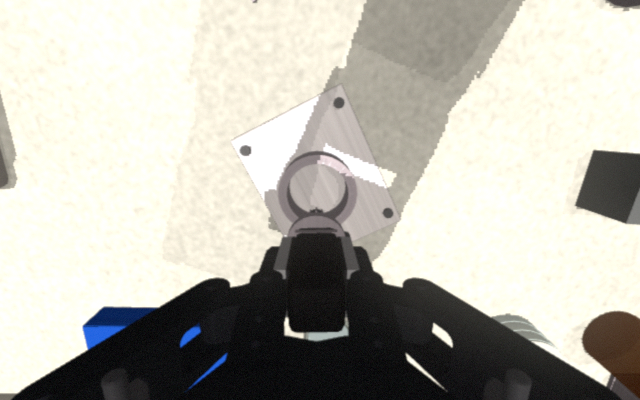

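The tool is held upright and the sleeve's bore is visible at about (318,188), spanning roughly 290 to 346 px, with the blade just ahead of it at (316,212). I'll lower it into the middle of the bore, then probe.

send_rows --steps '[{"offset": [0, -0.002, 0.074], "turn": [0, 0, 0]}, {"offset": [0, 0, 0.074], "turn": [0, 0, 0]}, {"offset": [0, 0, 0.074], "turn": [0, 0, 0]}, {"offset": [0, 0, 0.074], "turn": [0, 0, 0]}, {"offset": [0, 0, 0.074], "turn": [0, 0, 0]}, {"offset": [0, 0, 0.037], "turn": [0, 0, 0]}, {"offset": [0, 0, 0.03], "turn": [0, 0, 0]}, {"offset": [0, 0, 0], "turn": [0, 0, 0]}, {"offset": [0, 0, 0], "turn": [0, 0, 0]}, {"offset": [0, 0, 0], "turn": [0, 0, 0]}, {"offset": [0, 0, 0], "turn": [0, 0, 0]}]'

```text
t: 7.12
tool_pos: [577.2, -174.2, 271.3]
tool_rot: [[-1.0, -0.015, 0.001], [-0.015, 1.0, -0.0], [-0.001, -0.0, -1.0]]
wrist_force: [-0.2, -0.5, -1.4]
opening: 21.0
gripper_force: 78.1
```

```bash
python3 - <<'E'
from h import *
need([576.8,-173.7,269.7]);c=robot.calibration("top");
F=[];P=[]
for i in range(4):
    robot.camera("wrist"); s=robot.get_state(); F.append(np.r_[s["wrist_force"],s["ft_torque"]]);P.append(s["tool_pos"])
print(np.mean(F,0).round(3),np.mean(P,0).round(2),np.std(F,0).round(3))
E
```

```text
t 7.12 pos [ 577.2 -174.2  271.3] off units [0.003 0.003 0.011] yang 90.86
[ 0.25  -0.147 -1.598 -0.016 -0.004 -0.007] [ 577.1  -174.16  271.15] [0.512 0.315 0.314 0.027 0.028 0.036]
```

send_rows --steps '[{"offset": [0.02, 0, 0.011], "turn": [0, 0, 0]}, {"offset": [0.02, 0, 0], "turn": [0, 0, 0]}, {"offset": [0.02, 0, 0], "turn": [0, 0, 0]}, {"offset": [0.02, 0, 0], "turn": [0, 0, 0]}, {"offset": [0.02, 0, 0], "turn": [0, 0, 0]}, {"offset": [0.01, 0, 0], "turn": [0, 0, 0]}, {"offset": [0.01, 0, 0], "turn": [0, 0, 0]}, {"offset": [0.01, 0, 0], "turn": [0, 0, 0]}, {"offset": [0.01, 0, 0], "turn": [0, 0, 0]}, {"offset": [0.01, 0, 0], "turn": [0, 0, 0]}, {"offset": [0.01, 0, 0], "turn": [0, 0, 0]}, {"offset": [0, 0, 0], "turn": [0, 0, 0]}, {"offset": [0, 0, 0], "turn": [0, 0, 0]}, {"offset": [0, 0, 0], "turn": [0, 0, 0]}]'

```text
t: 8.48
tool_pos: [553.2, -174.5, 269.2]
tool_rot: [[-1.0, -0.015, 0.0], [-0.015, 1.0, -0.0], [-0.0, -0.0, -1.0]]
wrist_force: [1.2, -0.1, -0.4]
opening: 21.6
gripper_force: 78.2
```

```bash
cat >> h.py <<'E'
def meas(n=6):
    F=[];P=[]
    for i in range(n):
        robot.camera("wrist"); s=robot.get_state(); F.append(np.r_[s["wrist_force"],s["ft_torque"]]);P.append(s["tool_pos"])
    F=np.mean(F,0);P=np.mean(P,0);print("t",round(s["t"],2),"F",F[:3].round(2),"T",F[3:].round(3),"P",P.round(2));return P,F
E
python3 -c "
from h import *
meas()"
```

```text
t 8.78 F [ 1.38  0.09 -0.92] T [ 0.016 -0.364 -0.008] P [ 553.15 -174.5   269.16]
```

send_rows --steps '[{"offset": [-0.02, 0, 0], "turn": [0, 0, 0]}, {"offset": [-0.03, 0, 0], "turn": [0, 0, 0]}, {"offset": [-0.03, 0, 0], "turn": [0, 0, 0]}, {"offset": [-0.03, 0, 0], "turn": [0, 0, 0]}, {"offset": [-0.03, 0, 0], "turn": [0, 0, 0]}, {"offset": [-0.03, 0, 0], "turn": [0, 0, 0]}, {"offset": [-0.03, 0, 0], "turn": [0, 0, 0]}, {"offset": [-0.03, 0, 0], "turn": [0, 0, 0]}, {"offset": [-0.02, 0, 0], "turn": [0, 0, 0]}, {"offset": [-0.02, 0, 0], "turn": [0, 0, 0]}, {"offset": [-0.01, 0, 0], "turn": [0, 0, 0]}, {"offset": [-0.01, 0, 0], "turn": [0, 0, 0]}, {"offset": [-0.01, 0, 0], "turn": [0, 0, 0]}, {"offset": [-0.01, 0, 0], "turn": [0, 0, 0]}, {"offset": [0, 0, 0], "turn": [0, 0, 0]}, {"offset": [0, 0, 0], "turn": [0, 0, 0]}, {"offset": [0, 0, 0], "turn": [0, 0, 0]}]'

```text
t: 10.2
tool_pos: [599.4, -173.8, 269.0]
tool_rot: [[-1.0, -0.015, -0.0], [-0.015, 1.0, 0.0], [0.0, 0.0, -1.0]]
wrist_force: [-1.2, 0.0, -1.8]
opening: 21.2
gripper_force: 78.1
```

```bash
python3 -c "
from h import *
meas()"
```

```text
t 10.5 F [-1.17 -0.15 -1.17] T [-0.009  0.225  0.013] P [ 599.45 -173.8   269.09]
```

send_rows --steps '[{"offset": [0.03, 0, 0], "turn": [0, 0, 0]}, {"offset": [0.04, 0, 0], "turn": [0, 0, 0]}, {"offset": [0.04, 0, 0], "turn": [0, 0, 0]}, {"offset": [0.043, 0, 0], "turn": [0, 0, 0]}, {"offset": [0, -0.03, 0], "turn": [0, 0, 0]}, {"offset": [0, -0.03, 0], "turn": [0, 0, 0]}, {"offset": [0, -0.03, 0], "turn": [0, 0, 0]}, {"offset": [0, -0.02, 0], "turn": [0, 0, 0]}, {"offset": [0, -0.01, 0], "turn": [0, 0, 0]}, {"offset": [0, -0.01, 0], "turn": [0, 0, 0]}, {"offset": [0, -0.01, 0], "turn": [0, 0, 0]}, {"offset": [0, -0.01, 0], "turn": [0, 0, 0]}, {"offset": [0, -0.007, 0], "turn": [0, 0, 0]}, {"offset": [0, 0, 0], "turn": [0, 0, 0]}, {"offset": [0, 0, 0], "turn": [0, 0, 0]}, {"offset": [0, 0, 0], "turn": [0, 0, 0]}]'

```text
t: 11.83
tool_pos: [577.0, -197.4, 269.1]
tool_rot: [[-1.0, -0.015, -0.0], [-0.015, 1.0, 0.0], [0.0, 0.0, -1.0]]
wrist_force: [-0.4, 3.9, 0.1]
opening: 21.7
gripper_force: 78.4
```

```bash
python3 -c "
from h import *
meas()"
```

```text
t 12.13 F [0.18 4.1  0.87] T [ 1.    -0.011 -0.027] P [ 576.96 -197.52  269.14]
```

send_rows --steps '[{"offset": [0, 0.02, 0], "turn": [0, 0, 0]}, {"offset": [0, 0.03, 0], "turn": [0, 0, 0]}, {"offset": [0, 0.03, 0], "turn": [0, 0, 0]}, {"offset": [0, 0.03, 0], "turn": [0, 0, 0]}, {"offset": [0, 0.03, 0], "turn": [0, 0, 0]}, {"offset": [0, 0.03, 0], "turn": [0, 0, 0]}, {"offset": [0, 0.03, 0], "turn": [0, 0, 0]}, {"offset": [0, 0.03, 0], "turn": [0, 0, 0]}, {"offset": [0, 0.03, 0], "turn": [0, 0, 0]}, {"offset": [0, 0.02, 0], "turn": [0, 0, 0]}, {"offset": [0, 0.01, 0], "turn": [0, 0, 0]}, {"offset": [0, 0.01, 0], "turn": [0, 0, 0]}, {"offset": [0, 0.01, 0], "turn": [0, 0, 0]}, {"offset": [0, 0.01, 0], "turn": [0, 0, 0]}, {"offset": [0, 0.009, 0], "turn": [0, 0, 0]}, {"offset": [0, 0, 0], "turn": [0, 0, 0]}, {"offset": [0, 0, 0], "turn": [0, 0, 0]}, {"offset": [0, 0, 0], "turn": [0, 0, 0]}]'

```text
t: 13.63
tool_pos: [576.2, -148.5, 269.2]
tool_rot: [[-1.0, -0.015, 0.0], [-0.015, 1.0, -0.0], [-0.0, -0.0, -1.0]]
wrist_force: [0.0, -2.1, -1.0]
opening: 21.1
gripper_force: 78.3
```

```bash
python3 -c "
from h import *
meas()"
```

```text
t 13.93 F [-0.48 -1.95 -0.29] T [-0.432  0.019 -0.012] P [ 576.21 -148.47  269.15]
```

Four light touches put the bore axis at TCP (576.5, −172.0), with about 0.8 mm/N effective compliance. So 4 N needs a path radius of about 25.2 mm. I'll go to the pin side now.

send_rows --steps '[{"offset": [-0.02, -0.02, 0], "turn": [0, 0, 0]}, {"offset": [-0.02, -0.02, 0], "turn": [0, 0, 0]}, {"offset": [-0.02, -0.02, 0], "turn": [0, 0, 0]}, {"offset": [-0.02, -0.02, 0], "turn": [0, 0, 0]}, {"offset": [-0.02, -0.019, 0], "turn": [0, 0, 0]}, {"offset": [-0.0057, 0.0029, 0], "turn": [0, 0, 0]}, {"offset": [-0.0057, 0.0029, 0], "turn": [0, 0, 0]}, {"offset": [-0.0057, 0.0029, 0], "turn": [0, 0, 0]}, {"offset": [-0.0057, 0.0029, 0], "turn": [0, 0, 0]}, {"offset": [-0.0057, 0.0029, 0], "turn": [0, 0, 0]}, {"offset": [-0.0057, 0.0029, 0], "turn": [0, 0, 0]}, {"offset": [-0.0057, 0.0029, 0], "turn": [0, 0, 0]}, {"offset": [-0.0057, 0.0029, 0], "turn": [0, 0, 0]}, {"offset": [0, 0, 0], "turn": [0, 0, 0]}, {"offset": [0, 0, 0], "turn": [0, 0, 0]}]'

```text
t: 15.18
tool_pos: [598.1, -159.4, 269.0]
tool_rot: [[-1.0, -0.015, -0.001], [-0.015, 1.0, -0.0], [0.001, -0.0, -1.0]]
wrist_force: [-3.2, -2.2, -0.5]
opening: 21.0
gripper_force: 78.3
```

```bash
cat >> h.py <<'E'
def arc(C,th0,th1,r0,r1,dz=0,n=5,m=4,avg=0):
    s=robot.get_state();R=np.array(s["tool_rot"]);p=np.array(s["tool_pos"]);T=np.array(s["ft_torque"])
    if avg: p,F=meas(avg);T=F[3:]
    f=np.array([T[1],-T[0]])/-.231   # lateral force on tool from torque
    d=p[:2]-C;rr=np.hypot(*d);u=d/rr;tq=np.array([-u[1],u[0]])
    print("t",round(s["t"],2),"th",np.degrees(np.arctan2(d[1],d[0])).round(1),"r",rr.round(2),"z",p[2].round(1),"Fr",(-f@u).round(2),"Ft",(f@tq).round(2),"grip",round(s["gripper_force"]))
    th=np.radians(np.linspace(th0,th1,n+1));r=np.linspace(r0,r1,n+1)
    P=np.c_[r*np.cos(th),r*np.sin(th),np.zeros(n+1)]
    for q in np.diff(P,axis=0)/m: print(((R.T@(q+[0,0,dz/n/m]))[:3]/150).round(5).tolist())
E
python3 -c "
from h import *
arc([576.5,-172.],30,0,25.2,25.2,avg=5)"
```

```text
t 15.43 F [-3.22 -1.63  0.67] T [-0.361  0.733  0.004] P [ 598.08 -159.44  269.05]
t 15.18 th 30.2 r 24.97 z 269.1 Fr 3.53 Ft 0.24 grip 78
[-0.00194, -0.00395, -0.0]
[-0.00151, -0.00413, -0.0]
[-0.00107, -0.00426, -0.0]
[-0.00062, -0.00435, -0.0]
[-0.00016, -0.00439, -0.0]
```

send_rows --steps '[{"offset": [-0.0025, -0.0036, 0], "turn": [0, 0, 0]}, {"offset": [-0.0025, -0.0036, 0], "turn": [0, 0, 0]}, {"offset": [-0.0025, -0.0036, 0], "turn": [0, 0, 0]}, {"offset": [-0.0025, -0.0036, 0], "turn": [0, 0, 0]}, {"offset": [-0.0015, -0.0041, 0], "turn": [0, 0, 0]}, {"offset": [-0.0015, -0.0041, 0], "turn": [0, 0, 0]}, {"offset": [-0.0015, -0.0041, 0], "turn": [0, 0, 0]}, {"offset": [-0.0015, -0.0041, 0], "turn": [0, 0, 0]}, {"offset": [-0.0011, -0.0043, 0], "turn": [0, 0, 0]}, {"offset": [-0.0011, -0.0043, 0], "turn": [0, 0, 0]}, {"offset": [-0.0011, -0.0043, 0], "turn": [0, 0, 0]}, {"offset": [-0.0011, -0.0043, 0], "turn": [0, 0, 0]}, {"offset": [-0.0006, -0.0044, 0], "turn": [0, 0, 0]}, {"offset": [-0.0006, -0.0044, 0], "turn": [0, 0, 0]}, {"offset": [-0.0006, -0.0044, 0], "turn": [0, 0, 0]}, {"offset": [-0.0006, -0.0044, 0], "turn": [0, 0, 0]}, {"offset": [-0.0002, -0.0044, 0], "turn": [0, 0, 0]}, {"offset": [-0.0002, -0.0044, 0], "turn": [0, 0, 0]}, {"offset": [-0.0002, -0.0044, 0], "turn": [0, 0, 0]}, {"offset": [-0.0002, -0.0044, 0], "turn": [0, 0, 0]}]'

```text
t: 17.1
tool_pos: [602.0, -171.9, 269.1]
tool_rot: [[-1.0, -0.015, 0.0], [-0.015, 1.0, 0.0], [-0.0, 0.0, -1.0]]
wrist_force: [-4.4, 3.0, -1.1]
opening: 20.9
gripper_force: 78.3
```

```bash
python3 -c "
from h import *
arc([576.5,-172.],0,-30,25.35,25.35)"
```

```text
t 17.1 th 0.3 r 25.45 z 269.1 Fr 3.8 Ft 2.18 grip 78
[0.0003, -0.00441, -0.0]
[0.00076, -0.00436, -0.0]
[0.00121, -0.00425, -0.0]
[0.00165, -0.0041, -0.0]
[0.00207, -0.00391, -0.0]
```

send_rows --steps '[{"offset": [0.0003, -0.0044, 0], "turn": [0, 0, 0]}, {"offset": [0.0003, -0.0044, 0], "turn": [0, 0, 0]}, {"offset": [0.0003, -0.0044, 0], "turn": [0, 0, 0]}, {"offset": [0.0003, -0.0044, 0], "turn": [0, 0, 0]}, {"offset": [0.0007, -0.0044, 0], "turn": [0, 0, 0]}, {"offset": [0.0007, -0.0044, 0], "turn": [0, 0, 0]}, {"offset": [0.0007, -0.0044, 0], "turn": [0, 0, 0]}, {"offset": [0.0007, -0.0044, 0], "turn": [0, 0, 0]}, {"offset": [0.0012, -0.0043, 0], "turn": [0, 0, 0]}, {"offset": [0.0012, -0.0043, 0], "turn": [0, 0, 0]}, {"offset": [0.0012, -0.0043, 0], "turn": [0, 0, 0]}, {"offset": [0.0012, -0.0043, 0], "turn": [0, 0, 0]}, {"offset": [0.0016, -0.0041, 0], "turn": [0, 0, 0]}, {"offset": [0.0016, -0.0041, 0], "turn": [0, 0, 0]}, {"offset": [0.0016, -0.0041, 0], "turn": [0, 0, 0]}, {"offset": [0.0016, -0.0041, 0], "turn": [0, 0, 0]}, {"offset": [0.0021, -0.0039, 0], "turn": [0, 0, 0]}, {"offset": [0.0021, -0.0039, 0], "turn": [0, 0, 0]}, {"offset": [0.0021, -0.0039, 0], "turn": [0, 0, 0]}, {"offset": [0.0021, -0.0039, 0], "turn": [0, 0, 0]}]'

```text
t: 18.77
tool_pos: [598.6, -184.5, 269.1]
tool_rot: [[-1.0, -0.015, 0.0], [-0.015, 1.0, 0.0], [-0.0, 0.0, -1.0]]
wrist_force: [-2.6, 3.5, -1.8]
opening: 20.9
gripper_force: 78.3
```

```bash
python3 -c "
from h import *
arc([576.5,-172.],-30,-60,25.4,25.4)"
```

```text
t 18.77 th -29.5 r 25.39 z 269.1 Fr 4.06 Ft 2.22 grip 78
[0.00247, -0.00368, -0.0]
[0.00284, -0.0034, -0.0]
[0.00318, -0.00309, -0.0]
[0.00349, -0.00274, -0.0]
[0.00375, -0.00236, -0.0]
```

send_rows --steps '[{"offset": [0.0025, -0.0037, 0], "turn": [0, 0, 0]}, {"offset": [0.0025, -0.0037, 0], "turn": [0, 0, 0]}, {"offset": [0.0025, -0.0037, 0], "turn": [0, 0, 0]}, {"offset": [0.0025, -0.0037, 0], "turn": [0, 0, 0]}, {"offset": [0.0028, -0.0034, 0], "turn": [0, 0, 0]}, {"offset": [0.0028, -0.0034, 0], "turn": [0, 0, 0]}, {"offset": [0.0028, -0.0034, 0], "turn": [0, 0, 0]}, {"offset": [0.0028, -0.0034, 0], "turn": [0, 0, 0]}, {"offset": [0.0032, -0.0031, 0], "turn": [0, 0, 0]}, {"offset": [0.0032, -0.0031, 0], "turn": [0, 0, 0]}, {"offset": [0.0032, -0.0031, 0], "turn": [0, 0, 0]}, {"offset": [0.0032, -0.0031, 0], "turn": [0, 0, 0]}, {"offset": [0.0035, -0.0027, 0], "turn": [0, 0, 0]}, {"offset": [0.0035, -0.0027, 0], "turn": [0, 0, 0]}, {"offset": [0.0035, -0.0027, 0], "turn": [0, 0, 0]}, {"offset": [0.0035, -0.0027, 0], "turn": [0, 0, 0]}, {"offset": [0.0037, -0.0024, 0], "turn": [0, 0, 0]}, {"offset": [0.0037, -0.0024, 0], "turn": [0, 0, 0]}, {"offset": [0.0037, -0.0024, 0], "turn": [0, 0, 0]}, {"offset": [0.0037, -0.0024, 0], "turn": [0, 0, 0]}]'

```text
t: 20.43
tool_pos: [589.3, -193.9, 269.2]
tool_rot: [[-1.0, -0.015, 0.0], [-0.015, 1.0, -0.0], [-0.0, -0.0, -1.0]]
wrist_force: [0.4, 4.1, -1.6]
opening: 21.2
gripper_force: 78.3
```

```bash
python3 -c "
from h import *
arc([576.5,-172.],-60,-90,25.4,25.4)"
```

```text
t 20.43 th -59.7 r 25.33 z 269.2 Fr 4.04 Ft 2.51 grip 78
[0.00398, -0.00195, -0.0]
[0.00416, -0.00153, -0.0]
[0.0043, -0.00108, -0.0]
[0.00439, -0.00063, -0.0]
[0.00443, -0.00017, -0.0]
```

send_rows --steps '[{"offset": [0.004, -0.002, 0], "turn": [0, 0, 0]}, {"offset": [0.004, -0.002, 0], "turn": [0, 0, 0]}, {"offset": [0.004, -0.002, 0], "turn": [0, 0, 0]}, {"offset": [0.004, -0.002, 0], "turn": [0, 0, 0]}, {"offset": [0.0042, -0.0015, 0], "turn": [0, 0, 0]}, {"offset": [0.0042, -0.0015, 0], "turn": [0, 0, 0]}, {"offset": [0.0042, -0.0015, 0], "turn": [0, 0, 0]}, {"offset": [0.0042, -0.0015, 0], "turn": [0, 0, 0]}, {"offset": [0.0043, -0.0011, 0], "turn": [0, 0, 0]}, {"offset": [0.0043, -0.0011, 0], "turn": [0, 0, 0]}, {"offset": [0.0043, -0.0011, 0], "turn": [0, 0, 0]}, {"offset": [0.0043, -0.0011, 0], "turn": [0, 0, 0]}, {"offset": [0.0044, -0.0006, 0], "turn": [0, 0, 0]}, {"offset": [0.0044, -0.0006, 0], "turn": [0, 0, 0]}, {"offset": [0.0044, -0.0006, 0], "turn": [0, 0, 0]}, {"offset": [0.0044, -0.0006, 0], "turn": [0, 0, 0]}, {"offset": [0.0044, -0.0002, 0], "turn": [0, 0, 0]}, {"offset": [0.0044, -0.0002, 0], "turn": [0, 0, 0]}, {"offset": [0.0044, -0.0002, 0], "turn": [0, 0, 0]}, {"offset": [0.0044, -0.0002, 0], "turn": [0, 0, 0]}]'

```text
t: 22.1
tool_pos: [576.5, -197.3, 269.2]
tool_rot: [[-1.0, -0.015, 0.0], [-0.015, 1.0, -0.0], [-0.0, -0.0, -1.0]]
wrist_force: [1.8, 4.4, -2.1]
opening: 21.5
gripper_force: 78.4
```

```bash
python3 -c "
from h import *
arc([576.5,-172.],-90,-120,25.4,25.4)"
```

```text
t 22.1 th -89.9 r 25.32 z 269.2 Fr 3.75 Ft 2.07 grip 78
[0.00442, 0.0003, -0.0]
[0.00437, 0.00076, -0.0]
[0.00426, 0.00121, -0.0]
[0.00411, 0.00165, -0.0]
[0.00392, 0.00207, -0.0]
```

send_rows --steps '[{"offset": [0.0044, 0.0002, 0], "turn": [0, 0, 0]}, {"offset": [0.0044, 0.0002, 0], "turn": [0, 0, 0]}, {"offset": [0.0044, 0.0002, 0], "turn": [0, 0, 0]}, {"offset": [0.0044, 0.0002, 0], "turn": [0, 0, 0]}, {"offset": [0.0044, 0.0007, 0], "turn": [0, 0, 0]}, {"offset": [0.0044, 0.0007, 0], "turn": [0, 0, 0]}, {"offset": [0.0044, 0.0007, 0], "turn": [0, 0, 0]}, {"offset": [0.0044, 0.0007, 0], "turn": [0, 0, 0]}, {"offset": [0.0043, 0.0012, 0], "turn": [0, 0, 0]}, {"offset": [0.0043, 0.0012, 0], "turn": [0, 0, 0]}, {"offset": [0.0043, 0.0012, 0], "turn": [0, 0, 0]}, {"offset": [0.0043, 0.0012, 0], "turn": [0, 0, 0]}, {"offset": [0.0041, 0.0016, 0], "turn": [0, 0, 0]}, {"offset": [0.0041, 0.0016, 0], "turn": [0, 0, 0]}, {"offset": [0.0041, 0.0016, 0], "turn": [0, 0, 0]}, {"offset": [0.0041, 0.0016, 0], "turn": [0, 0, 0]}, {"offset": [0.0039, 0.0021, 0], "turn": [0, 0, 0]}, {"offset": [0.0039, 0.0021, 0], "turn": [0, 0, 0]}, {"offset": [0.0039, 0.0021, 0], "turn": [0, 0, 0]}, {"offset": [0.0039, 0.0021, 0], "turn": [0, 0, 0]}]'

```text
t: 23.77
tool_pos: [563.8, -194.0, 269.1]
tool_rot: [[-1.0, -0.015, 0.0], [-0.015, 1.0, -0.0], [-0.0, -0.0, -1.0]]
wrist_force: [4.0, 1.9, -2.4]
opening: 20.9
gripper_force: 78.4
```

```bash
python3 -c "
from h import *
arc([576.5,-172.],-120,-150,25.4,25.4)"
```

```text
t 23.77 th -119.9 r 25.37 z 269.1 Fr 3.85 Ft 2.13 grip 78
[0.00368, 0.00247, -0.0]
[0.0034, 0.00284, -0.0]
[0.00309, 0.00318, -0.0]
[0.00274, 0.00349, -0.0]
[0.00236, 0.00375, -0.0]
```

send_rows --steps '[{"offset": [0.0037, 0.0024, 0], "turn": [0, 0, 0]}, {"offset": [0.0037, 0.0024, 0], "turn": [0, 0, 0]}, {"offset": [0.0037, 0.0024, 0], "turn": [0, 0, 0]}, {"offset": [0.0037, 0.0024, 0], "turn": [0, 0, 0]}, {"offset": [0.0034, 0.0028, 0], "turn": [0, 0, 0]}, {"offset": [0.0034, 0.0028, 0], "turn": [0, 0, 0]}, {"offset": [0.0034, 0.0028, 0], "turn": [0, 0, 0]}, {"offset": [0.0034, 0.0028, 0], "turn": [0, 0, 0]}, {"offset": [0.0031, 0.0032, 0], "turn": [0, 0, 0]}, {"offset": [0.0031, 0.0032, 0], "turn": [0, 0, 0]}, {"offset": [0.0031, 0.0032, 0], "turn": [0, 0, 0]}, {"offset": [0.0031, 0.0032, 0], "turn": [0, 0, 0]}, {"offset": [0.0028, 0.0035, 0], "turn": [0, 0, 0]}, {"offset": [0.0028, 0.0035, 0], "turn": [0, 0, 0]}, {"offset": [0.0028, 0.0035, 0], "turn": [0, 0, 0]}, {"offset": [0.0028, 0.0035, 0], "turn": [0, 0, 0]}, {"offset": [0.0024, 0.0037, 0], "turn": [0, 0, 0]}, {"offset": [0.0024, 0.0037, 0], "turn": [0, 0, 0]}, {"offset": [0.0024, 0.0037, 0], "turn": [0, 0, 0]}, {"offset": [0.0024, 0.0037, 0], "turn": [0, 0, 0]}]'

```text
t: 25.43
tool_pos: [554.5, -184.8, 269.1]
tool_rot: [[-1.0, -0.015, 0.0], [-0.015, 1.0, -0.0], [-0.0, -0.0, -1.0]]
wrist_force: [4.9, 0.3, -1.4]
opening: 21.3
gripper_force: 78.4
```

```bash
python3 -c "
from h import *
arc([576.5,-172.],-150,-180,25.4,25.4)"
```

```text
t 25.43 th -150.0 r 25.46 z 269.1 Fr 4.21 Ft 2.23 grip 78
[0.00195, 0.00398, -0.0]
[0.00153, 0.00416, -0.0]
[0.00108, 0.0043, -0.0]
[0.00063, 0.00439, -0.0]
[0.00017, 0.00443, -0.0]
```

send_rows --steps '[{"offset": [0.0018, 0.0039, 0], "turn": [0, 0, 0]}, {"offset": [0.0018, 0.0039, 0], "turn": [0, 0, 0]}, {"offset": [0.0018, 0.0039, 0], "turn": [0, 0, 0]}, {"offset": [0.0018, 0.0039, 0], "turn": [0, 0, 0]}, {"offset": [0.0015, 0.0042, 0], "turn": [0, 0, 0]}, {"offset": [0.0015, 0.0042, 0], "turn": [0, 0, 0]}, {"offset": [0.0015, 0.0042, 0], "turn": [0, 0, 0]}, {"offset": [0.0015, 0.0042, 0], "turn": [0, 0, 0]}, {"offset": [0.0011, 0.0043, 0], "turn": [0, 0, 0]}, {"offset": [0.0011, 0.0043, 0], "turn": [0, 0, 0]}, {"offset": [0.0011, 0.0043, 0], "turn": [0, 0, 0]}, {"offset": [0.0011, 0.0043, 0], "turn": [0, 0, 0]}, {"offset": [0.0006, 0.0044, 0], "turn": [0, 0, 0]}, {"offset": [0.0006, 0.0044, 0], "turn": [0, 0, 0]}, {"offset": [0.0006, 0.0044, 0], "turn": [0, 0, 0]}, {"offset": [0.0006, 0.0044, 0], "turn": [0, 0, 0]}, {"offset": [0.0002, 0.0044, 0], "turn": [0, 0, 0]}, {"offset": [0.0002, 0.0044, 0], "turn": [0, 0, 0]}, {"offset": [0.0002, 0.0044, 0], "turn": [0, 0, 0]}, {"offset": [0.0002, 0.0044, 0], "turn": [0, 0, 0]}]'

```text
t: 27.1
tool_pos: [551.2, -172.1, 269.1]
tool_rot: [[-1.0, -0.015, -0.0], [-0.015, 1.0, -0.0], [0.0, -0.0, -1.0]]
wrist_force: [3.7, -2.4, -1.9]
opening: 21.5
gripper_force: 78.5
```

```bash
python3 -c "
from h import *
arc([576.5,-172.],-180,-210,25.4,25.4)"
```

```text
t 27.1 th -179.9 r 25.34 z 269.1 Fr 3.71 Ft 1.92 grip 78
[-0.0003, 0.00442, -0.0]
[-0.00076, 0.00437, -0.0]
[-0.00121, 0.00426, -0.0]
[-0.00165, 0.00411, -0.0]
[-0.00207, 0.00392, -0.0]
```

send_rows --steps '[{"offset": [-0.0001, 0.0044, 0], "turn": [0, 0, 0]}, {"offset": [-0.0001, 0.0044, 0], "turn": [0, 0, 0]}, {"offset": [-0.0001, 0.0044, 0], "turn": [0, 0, 0]}, {"offset": [-0.0001, 0.0044, 0], "turn": [0, 0, 0]}, {"offset": [-0.0007, 0.0044, 0], "turn": [0, 0, 0]}, {"offset": [-0.0007, 0.0044, 0], "turn": [0, 0, 0]}, {"offset": [-0.0007, 0.0044, 0], "turn": [0, 0, 0]}, {"offset": [-0.0007, 0.0044, 0], "turn": [0, 0, 0]}, {"offset": [-0.0012, 0.0043, 0], "turn": [0, 0, 0]}, {"offset": [-0.0012, 0.0043, 0], "turn": [0, 0, 0]}, {"offset": [-0.0012, 0.0043, 0], "turn": [0, 0, 0]}, {"offset": [-0.0012, 0.0043, 0], "turn": [0, 0, 0]}, {"offset": [-0.0017, 0.0041, 0], "turn": [0, 0, 0]}, {"offset": [-0.0017, 0.0041, 0], "turn": [0, 0, 0]}, {"offset": [-0.0017, 0.0041, 0], "turn": [0, 0, 0]}, {"offset": [-0.0017, 0.0041, 0], "turn": [0, 0, 0]}, {"offset": [-0.0021, 0.0039, 0], "turn": [0, 0, 0]}, {"offset": [-0.0021, 0.0039, 0], "turn": [0, 0, 0]}, {"offset": [-0.0021, 0.0039, 0], "turn": [0, 0, 0]}, {"offset": [-0.0021, 0.0039, 0], "turn": [0, 0, 0]}]'

```text
t: 28.77
tool_pos: [554.4, -159.4, 269.1]
tool_rot: [[-1.0, -0.015, -0.0], [-0.015, 1.0, -0.0], [0.0, -0.0, -1.0]]
wrist_force: [2.9, -3.4, -0.8]
opening: 21.0
gripper_force: 78.5
```

```bash
python3 -c "
from h import *
arc([576.5,-172.],-210,-240,25.4,25.4)"
```

```text
t 28.77 th 150.2 r 25.43 z 269.1 Fr 4.19 Ft 2.11 grip 79
[-0.00247, 0.00368, -0.0]
[-0.00284, 0.0034, -0.0]
[-0.00318, 0.00309, -0.0]
[-0.00349, 0.00274, -0.0]
[-0.00375, 0.00236, -0.0]
```

send_rows --steps '[{"offset": [-0.0025, 0.0036, 0], "turn": [0, 0, 0]}, {"offset": [-0.0025, 0.0036, 0], "turn": [0, 0, 0]}, {"offset": [-0.0025, 0.0036, 0], "turn": [0, 0, 0]}, {"offset": [-0.0025, 0.0036, 0], "turn": [0, 0, 0]}, {"offset": [-0.0028, 0.0034, 0], "turn": [0, 0, 0]}, {"offset": [-0.0028, 0.0034, 0], "turn": [0, 0, 0]}, {"offset": [-0.0028, 0.0034, 0], "turn": [0, 0, 0]}, {"offset": [-0.0028, 0.0034, 0], "turn": [0, 0, 0]}, {"offset": [-0.0032, 0.0031, 0], "turn": [0, 0, 0]}, {"offset": [-0.0032, 0.0031, 0], "turn": [0, 0, 0]}, {"offset": [-0.0032, 0.0031, 0], "turn": [0, 0, 0]}, {"offset": [-0.0032, 0.0031, 0], "turn": [0, 0, 0]}, {"offset": [-0.0035, 0.0027, 0], "turn": [0, 0, 0]}, {"offset": [-0.0035, 0.0027, 0], "turn": [0, 0, 0]}, {"offset": [-0.0035, 0.0027, 0], "turn": [0, 0, 0]}, {"offset": [-0.0035, 0.0027, 0], "turn": [0, 0, 0]}, {"offset": [-0.0038, 0.0024, 0], "turn": [0, 0, 0]}, {"offset": [-0.0038, 0.0024, 0], "turn": [0, 0, 0]}, {"offset": [-0.0038, 0.0024, 0], "turn": [0, 0, 0]}, {"offset": [-0.0038, 0.0024, 0], "turn": [0, 0, 0]}]'

```text
t: 30.43
tool_pos: [563.8, -150.1, 269.0]
tool_rot: [[-1.0, -0.015, -0.0], [-0.015, 1.0, 0.0], [0.0, 0.0, -1.0]]
wrist_force: [0.2, -5.5, 0.2]
opening: 21.2
gripper_force: 78.5
```

```bash
python3 -c "
from h import *
arc([576.5,-172.],-240,-270,25.4,25.4)"
```

```text
t 30.43 th 120.1 r 25.34 z 269.0 Fr 4.25 Ft 2.3 grip 79
[-0.00398, 0.00195, -0.0]
[-0.00416, 0.00153, -0.0]
[-0.0043, 0.00108, -0.0]
[-0.00439, 0.00063, -0.0]
[-0.00443, 0.00017, -0.0]
```

send_rows --steps '[{"offset": [-0.004, 0.0018, 0], "turn": [0, 0, 0]}, {"offset": [-0.004, 0.0018, 0], "turn": [0, 0, 0]}, {"offset": [-0.004, 0.0018, 0], "turn": [0, 0, 0]}, {"offset": [-0.004, 0.0018, 0], "turn": [0, 0, 0]}, {"offset": [-0.0042, 0.0014, 0], "turn": [0, 0, 0]}, {"offset": [-0.0042, 0.0014, 0], "turn": [0, 0, 0]}, {"offset": [-0.0042, 0.0014, 0], "turn": [0, 0, 0]}, {"offset": [-0.0042, 0.0014, 0], "turn": [0, 0, 0]}, {"offset": [-0.0043, 0.0011, 0], "turn": [0, 0, 0]}, {"offset": [-0.0043, 0.0011, 0], "turn": [0, 0, 0]}, {"offset": [-0.0043, 0.0011, 0], "turn": [0, 0, 0]}, {"offset": [-0.0043, 0.0011, 0], "turn": [0, 0, 0]}, {"offset": [-0.0044, 0.0006, 0], "turn": [0, 0, 0]}, {"offset": [-0.0044, 0.0006, 0], "turn": [0, 0, 0]}, {"offset": [-0.0044, 0.0006, 0], "turn": [0, 0, 0]}, {"offset": [-0.0044, 0.0006, 0], "turn": [0, 0, 0]}, {"offset": [-0.0044, 0.0002, 0], "turn": [0, 0, 0]}, {"offset": [-0.0044, 0.0002, 0], "turn": [0, 0, 0]}, {"offset": [-0.0044, 0.0002, 0], "turn": [0, 0, 0]}, {"offset": [-0.0044, 0.0002, 0], "turn": [0, 0, 0]}]'

```text
t: 32.1
tool_pos: [576.5, -146.8, 269.0]
tool_rot: [[-1.0, -0.015, -0.0], [-0.015, 1.0, 0.0], [0.0, 0.0, -1.0]]
wrist_force: [-2.6, -2.8, -1.4]
opening: 20.8
gripper_force: 78.6
```

```bash
python3 -c "
from h import *
arc([576.5,-172.],-270,-300,25.4,25.4)"
```

```text
t 32.1 th 89.9 r 25.16 z 269.0 Fr 4.01 Ft 1.84 grip 79
[-0.00442, -0.0003, -0.0]
[-0.00437, -0.00076, -0.0]
[-0.00426, -0.00121, -0.0]
[-0.00411, -0.00165, -0.0]
[-0.00392, -0.00207, -0.0]
```

send_rows --steps '[{"offset": [-0.0044, -0.0003, 0], "turn": [0, 0, 0]}, {"offset": [-0.0044, -0.0003, 0], "turn": [0, 0, 0]}, {"offset": [-0.0044, -0.0003, 0], "turn": [0, 0, 0]}, {"offset": [-0.0044, -0.0003, 0], "turn": [0, 0, 0]}, {"offset": [-0.0044, -0.0007, 0], "turn": [0, 0, 0]}, {"offset": [-0.0044, -0.0007, 0], "turn": [0, 0, 0]}, {"offset": [-0.0044, -0.0007, 0], "turn": [0, 0, 0]}, {"offset": [-0.0044, -0.0007, 0], "turn": [0, 0, 0]}, {"offset": [-0.0043, -0.0012, 0], "turn": [0, 0, 0]}, {"offset": [-0.0043, -0.0012, 0], "turn": [0, 0, 0]}, {"offset": [-0.0043, -0.0012, 0], "turn": [0, 0, 0]}, {"offset": [-0.0043, -0.0012, 0], "turn": [0, 0, 0]}, {"offset": [-0.0041, -0.0016, 0], "turn": [0, 0, 0]}, {"offset": [-0.0041, -0.0016, 0], "turn": [0, 0, 0]}, {"offset": [-0.0041, -0.0016, 0], "turn": [0, 0, 0]}, {"offset": [-0.0041, -0.0016, 0], "turn": [0, 0, 0]}, {"offset": [-0.0039, -0.0021, 0], "turn": [0, 0, 0]}, {"offset": [-0.0039, -0.0021, 0], "turn": [0, 0, 0]}, {"offset": [-0.0039, -0.0021, 0], "turn": [0, 0, 0]}, {"offset": [-0.0039, -0.0021, 0], "turn": [0, 0, 0]}]'

```text
t: 33.77
tool_pos: [589.3, -150.2, 269.0]
tool_rot: [[-1.0, -0.015, -0.0], [-0.015, 1.0, 0.0], [0.0, 0.0, -1.0]]
wrist_force: [-4.9, -3.1, -1.3]
opening: 20.9
gripper_force: 78.6
```

```bash
python3 -c "
from h import *
arc([576.5,-172.],-300,-330,25.4,25.4)"
```

```text
t 33.77 th 59.7 r 25.25 z 269.0 Fr 4.1 Ft 2.18 grip 79
[-0.00368, -0.00247, -0.0]
[-0.0034, -0.00284, -0.0]
[-0.00309, -0.00318, -0.0]
[-0.00274, -0.00348, -0.0]
[-0.00236, -0.00375, -0.0]
```

send_rows --steps '[{"offset": [-0.0037, -0.0025, 0], "turn": [0, 0, 0]}, {"offset": [-0.0037, -0.0025, 0], "turn": [0, 0, 0]}, {"offset": [-0.0037, -0.0025, 0], "turn": [0, 0, 0]}, {"offset": [-0.0037, -0.0025, 0], "turn": [0, 0, 0]}, {"offset": [-0.0034, -0.0028, 0], "turn": [0, 0, 0]}, {"offset": [-0.0034, -0.0028, 0], "turn": [0, 0, 0]}, {"offset": [-0.0034, -0.0028, 0], "turn": [0, 0, 0]}, {"offset": [-0.0034, -0.0028, 0], "turn": [0, 0, 0]}, {"offset": [-0.0031, -0.0032, 0], "turn": [0, 0, 0]}, {"offset": [-0.0031, -0.0032, 0], "turn": [0, 0, 0]}, {"offset": [-0.0031, -0.0032, 0], "turn": [0, 0, 0]}, {"offset": [-0.0031, -0.0032, 0], "turn": [0, 0, 0]}, {"offset": [-0.0028, -0.0035, 0], "turn": [0, 0, 0]}, {"offset": [-0.0028, -0.0035, 0], "turn": [0, 0, 0]}, {"offset": [-0.0028, -0.0035, 0], "turn": [0, 0, 0]}, {"offset": [-0.0028, -0.0035, 0], "turn": [0, 0, 0]}, {"offset": [-0.0024, -0.0037, 0], "turn": [0, 0, 0]}, {"offset": [-0.0024, -0.0037, 0], "turn": [0, 0, 0]}, {"offset": [-0.0024, -0.0037, 0], "turn": [0, 0, 0]}, {"offset": [-0.0024, -0.0037, 0], "turn": [0, 0, 0]}]'

```text
t: 35.43
tool_pos: [598.6, -159.5, 269.1]
tool_rot: [[-1.0, -0.015, -0.0], [-0.015, 1.0, 0.0], [0.0, 0.0, -1.0]]
wrist_force: [-4.2, 0.2, -1.4]
opening: 20.8
gripper_force: 78.6
```

```bash
python3 -c "
from h import *
arc([576.5,-172.],-330,-348,25.4,25.4,n=3)"
```

```text
t 35.43 th 29.5 r 25.43 z 269.1 Fr 4.32 Ft 2.28 grip 79
[-0.00195, -0.00398, -0.0]
[-0.00153, -0.00416, -0.0]
[-0.00108, -0.0043, -0.0]
```

send_rows --steps '[{"offset": [-0.0018, -0.0041, 0], "turn": [0, 0, 0]}, {"offset": [-0.0018, -0.0041, 0], "turn": [0, 0, 0]}, {"offset": [-0.0018, -0.0041, 0], "turn": [0, 0, 0]}, {"offset": [-0.0018, -0.0041, 0], "turn": [0, 0, 0]}, {"offset": [-0.0015, -0.0042, 0], "turn": [0, 0, 0]}, {"offset": [-0.0015, -0.0042, 0], "turn": [0, 0, 0]}, {"offset": [-0.0015, -0.0042, 0], "turn": [0, 0, 0]}, {"offset": [-0.0015, -0.0042, 0], "turn": [0, 0, 0]}, {"offset": [-0.0011, -0.0043, 0], "turn": [0, 0, 0]}, {"offset": [-0.0011, -0.0043, 0], "turn": [0, 0, 0]}, {"offset": [-0.0011, -0.0043, 0], "turn": [0, 0, 0]}, {"offset": [-0.0011, -0.0043, 0], "turn": [0, 0, 0]}]'

```text
t: 36.43
tool_pos: [601.4, -167.1, 269.1]
tool_rot: [[-1.0, -0.015, 0.0], [-0.015, 1.0, 0.0], [-0.0, 0.0, -1.0]]
wrist_force: [-4.5, 1.6, -0.6]
opening: 21.2
gripper_force: 78.6
```

send_rows --steps '[{"offset": [0.01, -0.002, 0], "turn": [0, 0, 0]}, {"offset": [0.02, -0.004, 0], "turn": [0, 0, 0]}, {"offset": [0.034, -0.007, 0], "turn": [0, 0, 0]}, {"offset": [0.034, -0.007, 0], "turn": [0, 0, 0]}, {"offset": [0.034, -0.007, 0], "turn": [0, 0, 0]}, {"offset": [0.034, -0.006, 0], "turn": [0, 0, 0]}, {"offset": [0, 0, -0.03], "turn": [0, 0, 0]}, {"offset": [0, 0, -0.07], "turn": [0, 0, 0]}, {"offset": [0, 0, -0.09], "turn": [0, 0, 0]}, {"offset": [0, 0, -0.09], "turn": [0, 0, 0]}, {"offset": [0, 0, -0.09], "turn": [0, 0, 0]}, {"offset": [0, 0, -0.09], "turn": [0, 0, 0]}, {"offset": [0, 0, 0], "turn": [0, 0, 0]}, {"offset": [0, 0, 0], "turn": [0, 0, 0]}]'

```text
t: 37.6
tool_pos: [576.7, -172.3, 339.1]
tool_rot: [[-1.0, -0.015, 0.002], [-0.015, 1.0, -0.001], [-0.002, -0.001, -1.0]]
wrist_force: [-0.9, -0.7, -1.0]
opening: 20.9
gripper_force: 78.6
```

```bash
python3 -c "
from h import *
need([568.8,142.6,337])"
```

```text
t 37.6 pos [ 576.7 -172.3  339.1] off units [0.021 2.1   0.012] yang 90.87
```

send_rows --steps '[{"offset": [0.0014, 0.07, 0], "turn": [0, 0, 0]}, {"offset": [0.0014, 0.14, 0], "turn": [0, 0, 0]}, {"offset": [0.0014, 0.14, 0], "turn": [0, 0, 0]}, {"offset": [0.0014, 0.15, 0], "turn": [0, 0, 0]}, {"offset": [0.0014, 0.15, 0], "turn": [0, 0, 0]}, {"offset": [0.0014, 0.15, 0], "turn": [0, 0, 0]}, {"offset": [0.0014, 0.15, 0], "turn": [0, 0, 0]}, {"offset": [0.0014, 0.15, 0], "turn": [0, 0, 0]}, {"offset": [0.0014, 0.15, 0], "turn": [0, 0, 0]}, {"offset": [0.0014, 0.15, 0], "turn": [0, 0, 0]}, {"offset": [0.0014, 0.15, 0], "turn": [0, 0, 0]}, {"offset": [0.0014, 0.15, 0], "turn": [0, 0, 0]}, {"offset": [0.0014, 0.15, 0], "turn": [0, 0, 0]}, {"offset": [0.0014, 0.14, 0], "turn": [0, 0, 0]}, {"offset": [0.0014, 0.11, 0], "turn": [0, 0, 0]}, {"offset": [0, 0, 0], "turn": [0, 0, 0]}, {"offset": [0, 0, 0], "turn": [0, 0, 0]}, {"offset": [0, 0, 0], "turn": [0, 0, 0]}, {"offset": [0, 0, 0], "turn": [0, 0, 0]}]'

```text
t: 39.18
tool_pos: [568.6, 141.9, 337.8]
tool_rot: [[-1.0, -0.014, -0.001], [-0.014, 1.0, -0.0], [0.001, -0.0, -1.0]]
wrist_force: [0.3, -0.2, -1.4]
opening: 21.1
gripper_force: 78.7
```

```bash
python3 -c "
from h import *
need([568.8,142.6,246.7]);cv2.imwrite('pics/w3.png',cv2.convertScaleAbs(robot.camera('wrist')[:,:,::-1],alpha=2.5))"
```

```text
t 39.18 pos [568.6 141.9 337.8] off units [-0.002  0.004  0.607] yang 90.82
```

View pics/w3.png

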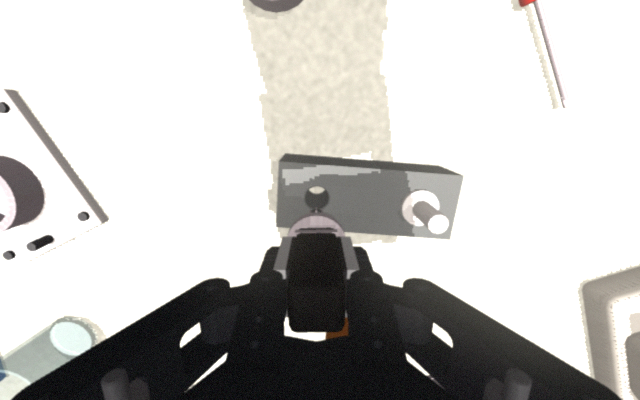

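The stand's free hole is at (317,197), directly under the blade. I'll lower the tool now.

send_rows --steps '[{"offset": [-0.002, 0.004, 0.06], "turn": [0, 0, 0]}, {"offset": [0, 0, 0.06], "turn": [0, 0, 0]}, {"offset": [0, 0, 0.06], "turn": [0, 0, 0]}, {"offset": [0, 0, 0.06], "turn": [0, 0, 0]}, {"offset": [0, 0, 0.06], "turn": [0, 0, 0]}, {"offset": [0, 0, 0.06], "turn": [0, 0, 0]}, {"offset": [0, 0, 0.06], "turn": [0, 0, 0]}, {"offset": [0, 0, 0.06], "turn": [0, 0, 0]}, {"offset": [0, 0, 0.05], "turn": [0, 0, 0]}, {"offset": [0, 0, 0.03], "turn": [0, 0, 0]}, {"offset": [0, 0, 0], "turn": [0, 0, 0]}, {"offset": [0, 0, 0], "turn": [0, 0, 0]}, {"offset": [0, 0, 0], "turn": [0, 0, 0]}]'

```text
t: 40.32
tool_pos: [569.1, 143.2, 254.5]
tool_rot: [[-1.0, -0.015, 0.001], [-0.015, 1.0, 0.0], [-0.001, 0.0, -1.0]]
wrist_force: [0.3, -0.4, -1.5]
opening: 20.9
gripper_force: 78.7
```

```bash
python3 -c "
from h import *
meas(4);need([568.8,142.6,246.7])"
```

```text
t 40.52 F [-0.25 -0.08 -1.03] T [-0.009  0.001 -0.006] P [569.09 143.21 254.55]
t 40.52 pos [569.  143.2 254.5] off units [ 0.002 -0.004  0.052] yang 90.86
```

Free of contact and centred, 7.8 mm above the seat.

send_rows --steps '[{"offset": [0.002, -0.004, 0.01], "turn": [0, 0, 0]}, {"offset": [0, 0, 0.01], "turn": [0, 0, 0]}, {"offset": [0, 0, 0.01], "turn": [0, 0, 0]}, {"offset": [0, 0, 0.005], "turn": [0, 0, 0]}, {"offset": [0, 0, 0.005], "turn": [0, 0, 0]}, {"offset": [0, 0, 0.005], "turn": [0, 0, 0]}, {"offset": [0, 0, 0.005], "turn": [0, 0, 0]}, {"offset": [0, 0, 0], "turn": [0, 0, 0]}, {"offset": [0, 0, 0], "turn": [0, 0, 0]}, {"offset": [0, 0, 0], "turn": [0, 0, 0]}]'

```text
t: 41.35
tool_pos: [568.7, 142.6, 246.7]
tool_rot: [[-1.0, -0.015, 0.0], [-0.015, 1.0, 0.0], [-0.0, 0.0, -1.0]]
wrist_force: [-1.0, 0.8, 0.8]
opening: 21.1
gripper_force: 79.1
```

```bash
python3 -c "
from h import *
meas(4);need([568.8,142.6,246.7])"
```

```text
t 41.55 F [-1.47 -0.52  2.09] T [-0.014  0.162  0.007] P [568.7  142.6  246.71]
t 41.55 pos [568.7 142.6 246.7] off units [-0.001  0.     0.   ] yang 90.86
```

Contact is at the seat height, so I'll release and then retreat straight up.

send_rows --steps '[{"offset": [0, 0, 0], "turn": [0, 0, 0]}, {"offset": [0, 0, 0], "turn": [0, 0, 0]}, {"offset": [0, 0, 0], "turn": [0, 0, 0]}, {"offset": [0, 0, 0], "turn": [0, 0, 0]}, {"offset": [0, 0, 0], "turn": [0, 0, 0]}, {"offset": [0, 0, 0], "turn": [0, 0, 0]}, {"offset": [0, 0, 0], "turn": [0, 0, 0]}, {"offset": [0, 0, 0], "turn": [0, 0, 0]}, {"offset": [0, 0, 0], "turn": [0, 0, 0]}, {"offset": [0, 0, 0], "turn": [0, 0, 0]}]' --grip 100

```text
t: 42.38
tool_pos: [568.7, 142.6, 246.6]
tool_rot: [[-1.0, -0.015, 0.0], [-0.015, 1.0, -0.0], [-0.0, -0.0, -1.0]]
wrist_force: [0.1, 0.6, -0.4]
opening: 85.1
gripper_force: 0.0
```

send_rows --steps '[{"offset": [0, 0, -0.04], "turn": [0, 0, 0]}, {"offset": [0, 0, -0.08], "turn": [0, 0, 0]}, {"offset": [0, 0, -0.1], "turn": [0, 0, 0]}, {"offset": [0, 0, -0.1], "turn": [0, 0, 0]}, {"offset": [0, 0, -0.1], "turn": [0, 0, 0]}, {"offset": [0, 0, -0.1], "turn": [0, 0, 0]}, {"offset": [0, 0, -0.1], "turn": [0, 0, 0]}, {"offset": [0, 0, -0.08], "turn": [0, 0, 0]}, {"offset": [0, 0, 0], "turn": [0, 0, 0]}, {"offset": [0, 0, 0], "turn": [0, 0, 0]}, {"offset": [0, 0, 0], "turn": [0, 0, 0]}]'

```text
t: 43.3
tool_pos: [568.5, 142.5, 351.1]
tool_rot: [[-1.0, -0.015, -0.001], [-0.015, 1.0, -0.0], [0.001, -0.0, -1.0]]
wrist_force: [-0.6, 0.2, 0.1]
opening: 85.6
gripper_force: 0.0
```

```bash
python3 -c "
from h import *
print(robot.get_state()['opening']);cv2.imwrite('pics/w4.png',cv2.convertScaleAbs(robot.camera('wrist')[:,:,::-1],alpha=2.5))"
```

```text
85.55709835251128
```

View pics/w4.png

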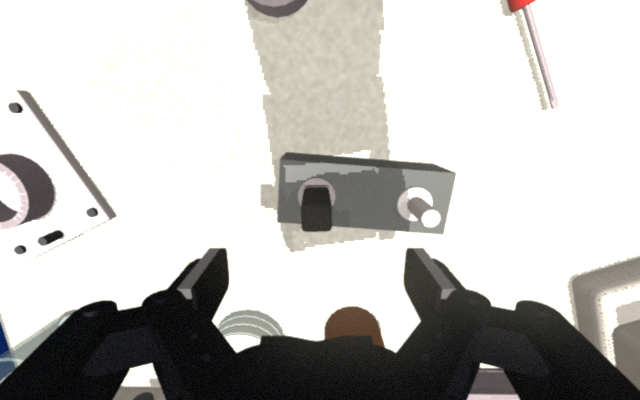

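The tool stands upright in its socket at (317,205). The gripper is open and clear, and the gauge at (425,207) is undisturbed.

```bash
python3 -c "
from workcell import robot
print(robot.hand_in())"
```

```text
the job is handed in; nothing more can be done
None
```

The job is done and handed in at about 43 s of the 72 s allowed: the sleeve was deburred once clockwise from the pin side at about 4 N (readings 3.5–4.3 N), and the tool is back upright in its socket with the gripper clear.

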